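# Jack a sagging plate flush for tacking and hold it

## Robot

A 7-joint arm with a two-finger parallel gripper is mounted at the origin on the work surface. World frame = base frame: x ahead of the robot, y to its left, z up, the work surface at z = 0. Lengths are in mm, angles in degrees, forces in N, time in s.
With the tool pointing down it reaches from about 400 to 875 mm from the base axis. Payload 19.3 kg.
Tool frame: the origin (TCP) lies midway between the tips of the shut fingers; the grasp point (between the pads) lies robot.grip_point_offset behind it (robot.grip_point_offset is the distance from the TCP to the grasp point, in mm); z points along the fingers, y is the line along which they close (so a half turn about z gives the same grasp; the last joint's range is limited). The gripper opens to 85 mm and grips with 20 to 120 N. Pads are 22 mm wide; open, the fingers measure 114 mm over their backs; the gripper's body (76 mm by 85 mm) begins 54 mm behind the grasp point. The pads swing forward as they close: fully open they stand 13 mm farther back than shut.
Start: joints at [-79.366, 29.874, -2.08, 91.645, 1.215, 58.505, -6.463], TCP at [158.157, 604.65, 231.291] pointing down, gripper open.
Joint ranges: [-166.77, 166.77], [-17.47, 122.26], [-85.68, 81.53], [9.62, 139.38], [-72.42, 252.41], [9.2, 110.78], [-144.41, 144.41]. Speed limits (degrees/s): [108.29, 108.29, 136.94, 136.94, 172.46, 172.46, 172.46].

## Interface

Orientations are given as [roll, pitch, yaw] about the fixed x, y, z axes, in that order (R = Rz(yaw) Ry(pitch) Rx(roll)).
In Python, from station import robot, cams, job gives the robot as it stands. The module is installed in compiled form; this text tells all that it offers.
- The arm moves only by the tool drive_tool, never from a script. Its argument "steps" is a list that holds one entry, the list of rows, each a list of 7 numbers: the shift along the tool's x, y, z in mm, then the turn, a rotation vector about the tool's x, y, z in rad, then the finger opening in mm, from 0 to 85.4. In form: [[[tx, ty, tz, rx, ry, rz, claw], ...]]. A call has 1 to 12 rows; each row is the pose to reach, as a shift and turn from the pose commanded when the call began, along the tool's axes at that moment; what a row does not reach only later rows make up. A row lasts 1/8 s, in which the tool goes at most 62.5 mm and 10.7 degrees, less where a joint would pass 70% of its speed; a pose out of reach is approached as far as the arm can. A call with a gripper value outside its range is refused whole. The fingers move at their own pace and stop on an object; the grip force is fixed at half the most. Time passes only in rows, so rows that repeat a pose let the fingers close. It gives the time, the measured TCP pose, the force, the opening and the grip force at its end, in the units of the state.
- robot.read_state(): the state, without advancing time (a new reading comes with each control period).
- cams.read_camera(name): name is "scene" or "side" or "wrist"; returns a dict with "pixels" (480x640x3 uint8, red, green, blue), "vertical_fov" (degrees; the focal length in pixels is half the picture's height over the tangent of half this angle, whatever the lens; pixels are square), "cx", "cy" (the principal point, pixels), "xyz" and "orientation" of the camera in the world. Camera axes: x right, y up, looking along -z (the intrinsics and any distortion apply to the point x, -y, -z); pixel columns grow to the right and rows downward; lengths in mm; the calibration is good to about 2 mm. A picture is of the moment at which its call begins. There is no depth.
- job.close_job(): hands the job in; it is judged then, once.
The state is a dict: "clock": time; "joint_positions": joint angles; "joint_velocities": joint speeds; "joint_torque": joint torques, N m; "eef_pos": TCP position; "orientation": TCP orientation; "force": force on the tool from outside, world axes, zero at the start; "torque": the same for the moment, N m; "gripper_width": finger opening in mm; "grasp_force": force on a finger pad.
Only numpy, scipy, OpenCV 4.12 (cv2) and the standard library are available. Lean on these libraries where they do the work, as an engineer would, in place of code of your own. Each camera call takes 0.05 s, during which the arm holds its last target. There are 200 camera calls.

## Task

Try the small lever jack where it stands: press its handle right down to the stop and let it spring fully back up. Then stand the jack flat on the table at the open edge of the sagging loose plate, its saddle centred under the ringed lift mark, and press the handle to its stop so that the jack alone brings the plate flush with the clamped plate beside it. Finish while still holding the handle down for tacking; do not shove the plate out of place, and leave everything else alone.

Things in the scene. Friction and masses are not known exactly. Their poses are not given: they have to be found in the camera images.
- jack: Loose spring-return lever jack, 0.85 kg: grey channel base 275 x 70 mm (floor 6 mm thick, flanges 19 mm high), two upright steel cheeks, a lever between them with a black rubber handle at one end and a round saddle at the other. Origin on the underside below the pivot; x points to the saddle end, z up. The base reaches 110 mm ahead and 165 mm behind, so pressing the handle does not tip it.
- jack_cheeks (a point): Where to grip and carry the jack: mid-way between its two cheeks, 45 mm above its underside, straight above jack's origin, same axes. The cheeks are 40 mm across their outer faces (along y), 30 to 44 mm wide along x, and reach up to 74 mm; grip across them from above. It balances roughly here.
- saddle_top (a point): Centre of the top face of the jack's saddle, a steel disc 36 mm across that stays level. 79 mm ahead of the jack's origin; 50 mm above the table with the handle up, 76 mm with it fully down.
- handle_grip (a point): Middle of the rubber handle (75 mm long, 28 mm wide, 20 mm thick), on the lever, 145 mm from the pivot: 139 mm behind the jack's origin and 91 mm above the table with the handle up; 145 mm behind and 43 mm above with it down. The top of the rubber is 10 mm higher.
- handle (a joint): Lever angle in rad: 0 = handle up, where its spring returns it; 0.33 = down on the stop. Pivot 50 mm above the jack's underside. Pressing takes 3 N (up) to 5 N (down) unloaded, 9 to 14 N with the plate on the saddle; stay under 25 N. It does not latch: it holds only while the handle is held down. The saddle meets the lift pad at about 0.13.
- fixture: Fixed fit-up fixture: rest bar under both plates' far edges, clamped plate (140 x 210 x 6 mm, top at 87.5 mm), two packing blocks 63 mm high. Origin on the table below the lift mark; y points from the plates' near edge (35 mm before the origin, open) to the far edge, x to the clamped plate. The jack goes in along y between the blocks, which stand from x = 69 mm and from x = -112 mm outwards.
- plate: Loose steel plate, 230 x 200 x 6 mm, about 2 kg, far edge on the rest bar, near edge sagging onto the packing blocks (15 mm too low at the mark). Origin on its underside at the mark; x, y as the fixture's, z out of its top. Under the mark a 44 x 44 x 6 mm steel lift pad is welded on, its underside 60 mm above the table while the plate sags, 75 mm when flush.
- lift_mark (a point): The lift mark on the loose plate's top: a soapstone ring 40 mm across with a cross through it, 35 mm in from the near edge, right above the lift pad. 73 mm above the table while the plate sags, 87.5 mm when flush.
- plate_far_edge (a point): Middle of the loose plate's far edge, which stays on the rest bar.
- grinder: Angle grinder with a 125 mm disc, about 300 mm long, lying on the table; leave alone. Origin under its middle.
- chipping_hammer: Steel chipping hammer 230 mm long; leave alone. Origin on the table under its handle.
- tape_measure: Black tape measure, 70 x 36 x 64 mm; leave alone. Origin under its middle.
- offcut: Strip of flat steel, 150 x 30 x 6 mm; leave alone. Origin under its middle.
- wire_brush: Wire brush with a wooden handle, 280 mm long; leave alone. Origin under its middle.
- square: Magnetic welding square, 90 mm high, standing on the clamped plate; leave alone. Origin under its middle.

How it is judged (in metres and radians):
On the way, in this order (a step that is already met when the one before it is completed fails the run):
1. the jack is tried clear of the plates: handle down to its stop (value of joint handle above 0.285 rad and horizontal distance between saddle_top and lift_mark above 0.07 m), for 0.1 s.
2. the handle is back up (value of joint handle below 0.03 rad and horizontal distance between saddle_top and lift_mark above 0.07 m), for 0.2 s.
3. the jack stands flat with its saddle under the lift mark, handle still up (horizontal distance between saddle_top and lift_mark below 0.012 m and angle between jack_cheeks's own z axis and vertical below 0.03 rad and height (world z) of jack_cheeks below 0.049 m and value of joint handle below 0.07 rad and linear speed of jack below 0.02 m/s), for 0.3 s.
4. the handle is down and the plate is up flush on the saddle (value of joint handle above 0.27 rad and contact force between plate and jack above 3 N and z of lift_mark in the frame of fixture between 0.0842 and 0.0908 m), for 0.3 s.
At the end, for the whole second after the job is handed in: Robot pushes the jack with 2 N or more, lever at 0.27 rad or more; jack flat, saddle within 15 mm of the mark, carrying the plate (3 N or more); mark within 3.3 mm of flush; robot off the plate; plate's far edge moved under 12 mm, other things under 30 mm (all of step 4 and horizontal distance between saddle_top and lift_mark below 0.015 m and angle between jack_cheeks's own z axis and vertical below 0.03 rad and height (world z) of jack_cheeks below 0.049 m and contact force between any of the fingers, the arm and jack above 2 N and contact force between each of the arm, the fingers and plate below 0.5 N and distance of plate_far_edge from where it was at the start of the episode below 0.012 m and linear speed of plate below 0.02 m/s and distance of each of grinder, chipping_hammer, tape_measure, offcut, wire_brush, square from where it was at the start of the episode below 0.03 m); the arm keeps its last pose, push and grip.
It fails at once if the loose plate is shoved out of place (its far edge moves more than 15 mm) (distance of plate_far_edge from where it was at the start of the episode above 0.015 m).
It fails at once if something else on the table is moved by more than 30 mm (distance of any of grinder, chipping_hammer, tape_measure, offcut, wire_brush, square from where it was at the start of the episode above 0.03 m).
It fails at once if the robot presses on the loose plate itself with more than 10 N (contact force between any of the arm, the fingers and plate above 10 N).
It also fails if it takes over 67 s, if anything falls off the work surface, if the arm or the gripper's body presses on something with over 40 N, if the wrist force passes 120 N, or if a joint passes its speed limit or range.

## Working session

There is one attempt and no reset: what is moved stays moved. The work goes in short steps, Python scripts to look and compute and a tool call to move; the robot and the scene stay as the last step left them, time stands still between calls to the robot, and variables do not carry over. Pictures are saved under pics/ and viewed, at most 10 in all, crops included, and the job is handed in when it is done.

Besides the shell and the picture viewer there is one more tool, called after ">>>" as a command line: name --argument value ..., lists and objects as JSON in quotes. drive_tool: Moves the arm, as the interface text tells. Its arguments: {"type":"object","properties":{"steps":{"type":"array","items":{"type":"array","items":{"type":"array","items":{"type":"number"}}}}},"required":["steps"]}

```bash
mkdir -p pics; cat > h.py <<'E'
import numpy as np, cv2
from station import robot, cams, job
from scipy.spatial.transform import Rotation as R
def snap(n,f):
    c=cams.read_camera(n); cv2.imwrite('pics/'+f+'.png',c['pixels'][:,:,::-1])
    return c
E
python3 - <<'E'
from h import *
import pickle
d={}
for n in ['scene','side']:
    c=snap(n,n+'0'); d[n]={k:v for k,v in c.items() if k!='pixels'}; print(n,d[n])
pickle.dump(d,open('cam.pkl','wb'))
s=robot.read_state();print(s); print({k:getattr(robot,k) for k in dir(robot) if k[0]!='_'})
E
```

```text
scene {'vertical_fov': 44.68159756936008, 'cx': 306.06600590608707, 'cy': 240.51860530837996, 'xyz': array([1246.21539654, -572.88797202, 1340.7587136 ]), 'orientation': array([34.36705262,  0.96081338, 47.70452673])}
side {'vertical_fov': 42.83959987077744, 'cx': 311.5286710506691, 'cy': 237.4412839030031, 'xyz': array([ -15.94998179, -769.52491637, 1179.06156341]), 'orientation': array([ 41.34956628,  -0.5610395 , -38.86334255])}
{'clock': 0.1, 'joint_positions': array([-79.36602744,  29.9072324 ,  -2.08055274,  91.66935914,
         1.21573568,  58.50543352,  -6.46375386]), 'joint_velocities': array([ 0.06470529, -0.07979749, -0.03486592, -0.03676697,  0.07199026,
        0.04258058,  0.07500978]), 'joint_torque': array([ 3.62121027e-03, -9.28481913e+01,  1.98408991e+00, -3.70526612e+01,
        1.80822954e-02,  5.59565509e-03, -3.93121354e-06]), 'eef_pos': array([158.10629307, 604.3617996 , 230.77447133]), 'orientation': array([-1.79940311e+02,  5.52724457e-03,  1.65342243e+02]), 'force': array([-0.03636637, -0.07890517,  0.92834536]), 'torque': array([0.02179507, 0.00623474, 0.03567245]), 'grasp_force': 0.0, 'gripper_width': 85.37305037720354}
{'PlanningError': <class 'station.PlanningError'>, 'grip_point_offset': 18.700000000000003, 'read_state': <function make.<locals>.<lambda> at 0x7fcc31e29260>}
```

View pics/scene0.png

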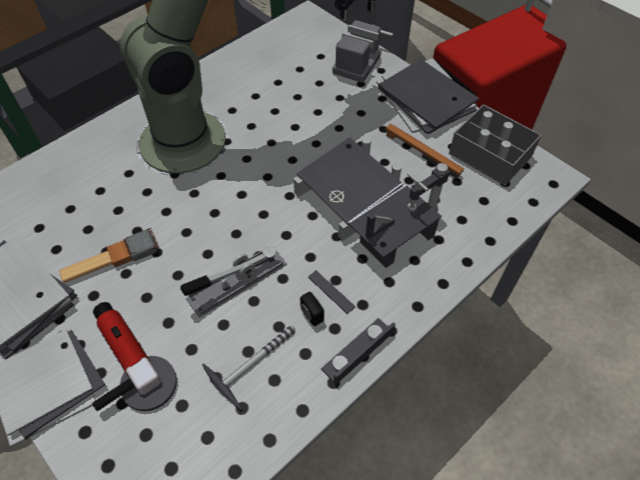

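View pics/side0.png

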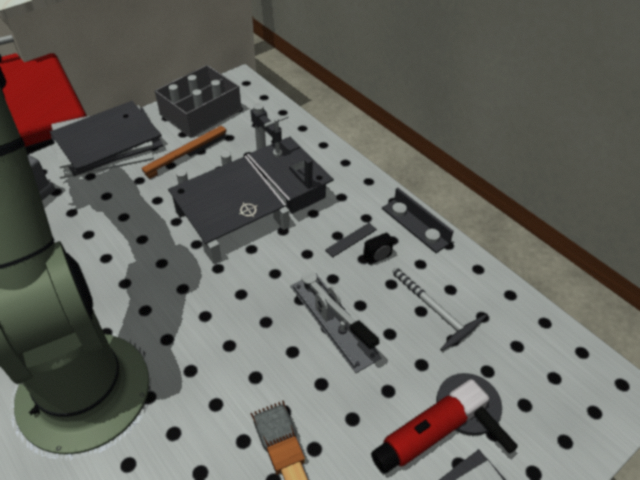

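The scene shows the jack at about (235,280), with its handle at (195,285) and saddle at (268,255). The mark ring is at (336,197). In the side view the jack is at (335,320) and the mark at (248,210). I'll zoom in.

```bash
python3 - <<'E'
import cv2,numpy as np
s=cv2.imread('pics/scene0.png');t=cv2.imread('pics/side0.png')
def q(i,x,y):
    o=cv2.resize(i[y:y+120,x:x+160],(400,300),interpolation=cv2.INTER_CUBIC)
    for k in range(0,160,20):
        cv2.putText(o,str(x+k),(int(k*2.5),8),0,.3,(0,255,255)); o[::4,int(k*2.5)]=(0,255,255)
    for k in range(20,120,20):
        cv2.putText(o,str(y+k),(0,int(k*2.5)),0,.3,(0,255,255)); o[int(k*2.5),::4]=(0,255,255)
    return o
cv2.imwrite('pics/z0.png',np.vstack([np.hstack([q(s,160,220),q(t,260,260)]),np.hstack([q(s,285,130),q(t,165,160)])]))
E
```

```text
(no output)
```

View pics/z0.png

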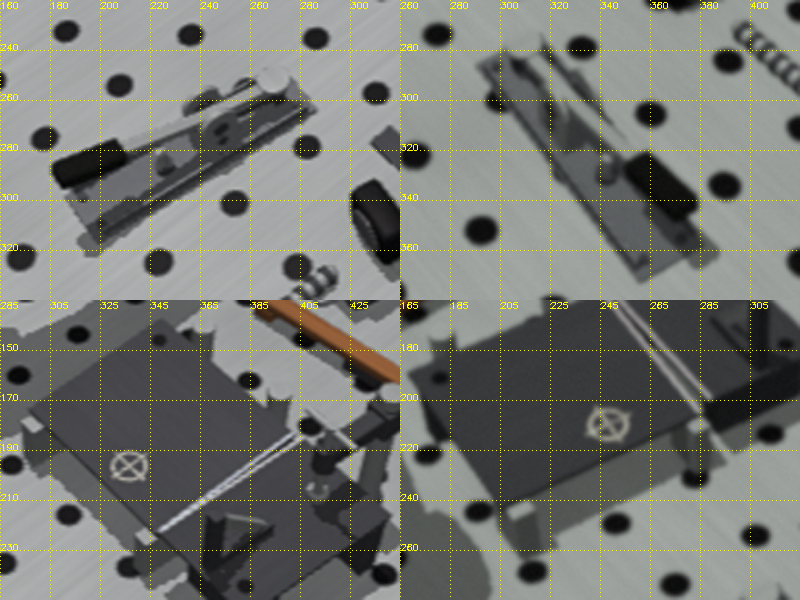

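```bash
cat >> h.py <<'E'
import pickle
CAM=pickle.load(open('cam.pkl','rb'))
def ray(n,uv,z,c=None):
    c=c or CAM[n]; f=240/np.tan(np.radians(c['vertical_fov']/2))
    d=R.from_euler('xyz',c['orientation'],degrees=True).apply([(uv[0]-c['cx'])/f,-(uv[1]-c['cy'])/f,-1])
    p=c['xyz']; return p+d*(z-p[2])/d[2]
def proj(n,P,c=None):
    c=c or CAM[n]; f=240/np.tan(np.radians(c['vertical_fov']/2))
    q=R.from_euler('xyz',c['orientation'],degrees=True).inv().apply(np.atleast_2d(P)-c['xyz'])
    return np.c_[c['cx']+f*q[:,0]/-q[:,2], c['cy']-f*q[:,1]/-q[:,2]]
E
python3 - <<'E'
from h import *
np.set_printoptions(precision=1,suppress=True)
for nm,n,uv,z in [('mark','scene',(336.5,196.5),73),('mark','side',(248,210),73),
 ('saddle','scene',(269,251),50),('saddle','side',(312,278),50),('handle','scene',(195,282),101),('handle','side',(365,331),101),
 ('rearR','scene',(197,320),0),('frontR','scene',(287,264),19),('rearL side','side',(357,372),0),('frontL','side',(291,286),19),('rearR','side',(387,360),19),
 ('platenearL','scene',(297,174),73),('platenearR','scene',(350,223),73),('platenearL','side',(215,244),73),('platenearR','side',(287,212),73),('farL','scene',(349,138),87),
 ('farL','side',(170,190),87)]:
    print(nm,n,ray(n,uv,z))
E
```

```text
mark scene [538.7 156.   73. ]
mark side [536.  151.7  73. ]
saddle scene [536.6 -89.3  50. ]
saddle side [ 538.3 -101.1   50. ]
handle scene [ 510.2 -301.1  101. ]
handle side [ 512.5 -307.1  101. ]
rearR scene [ 544.8 -341.8    0. ]
frontR scene [584.1 -69.3  19. ]
rearL side side [ 478.8 -330.     0. ]
frontL side [499.7 -70.5  19. ]
rearR side [ 540.5 -355.8   19. ]
platenearL scene [402.8 130.7  73. ]
platenearR scene [628.7 119.4  73. ]
platenearL side [410.  108.1  73. ]
platenearR side [608.4  85.6  73. ]
farL scene [413. 328.  87.]
farL side [414.  320.8  87. ]
```

```bash
cat >> h.py <<'E'
def go(x,y,z,yaw,s=None):
    s=s or robot.read_state(); r0=R.from_euler('xyz',s['orientation'],degrees=True)
    r1=R.from_euler('xyz',[180,0,yaw],degrees=True)
    print('row',np.round(r0.inv().apply(np.array([x,y,z])-s['eef_pos']),1),np.round((r0.inv()*r1).as_rotvec(),4))
E
python3 -c "
from h import *
go(530,80,320,85)"
```

```text
row [-492.5 -413.3  -88.7] [-8.0000e-04  8.0000e-04  1.4022e+00]
```

>>> drive_tool --steps '[[[-492.5, -413.3, -88.7, 0, 0, 1.402, 0], [-492.5, -413.3, -88.7, 0, 0, 1.402, 0], [-492.5, -413.3, -88.7, 0, 0, 1.402, 0], [-492.5, -413.3, -88.7, 0, 0, 1.402, 0], [-492.5, -413.3, -88.7, 0, 0, 1.402, 0], [-492.5, -413.3, -88.7, 0, 0, 1.402, 0], [-492.5, -413.3, -88.7, 0, 0, 1.402, 0], [-492.5, -413.3, -88.7, 0, 0, 1.402, 0], [-492.5, -413.3, -88.7, 0, 0, 1.402, 0], [-492.5, -413.3, -88.7, 0, 0, 1.402, 0], [-492.5, -413.3, -88.7, 0, 0, 1.402, 0], [-492.5, -413.3, -88.7, 0, 0, 1.402, 0]]]'

```text
clock: 1.6
eef_pos: [530.6, 78.4, 319.9]
orientation: [180.0, 0.0, 84.8]
force: [-0.2, 1.3, 0.6]
gripper_width: 0.3
grasp_force: 0.0
```

```bash
python3 - <<'E'
from h import *
c=snap('wrist','w1'); c.pop('pixels'); print(c); CAM['w1']=c; pickle.dump(CAM,open('cam.pkl','wb'))
print(proj('w1',[[538,154,73]]))
go(525,-190,340,83)
E
```

```text
{'vertical_fov': 68.4478223286172, 'cx': 324.8882967889076, 'cy': 231.91369871240448, 'xyz': array([537.34700946, 154.40960684, 463.08879228]), 'orientation': array([-1.71745947e+01,  1.22648946e-02, -5.20966815e+00])}
[[325.61799626 123.21057879]]
row [-269.3   18.9  -20.3] [-0.0006  0.0003  0.0339]
```

View pics/w1.png

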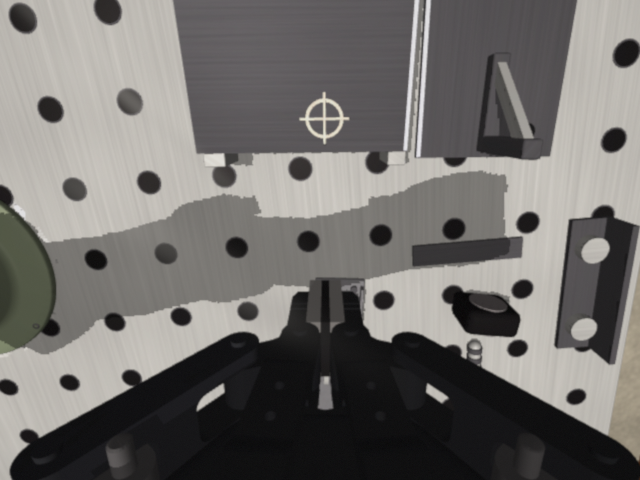

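The wrist view shows the mark at (324.5,118.5). The loose plate's near edge runs from (196,153) to (405,152). The block faces are at (238,163) and (378,163), and the front of the jack is hidden behind the fingers.

>>> drive_tool --steps '[[[-269.3, 18.9, -20.3, 0, 0, 0.034, 0], [-269.3, 18.9, -20.3, 0, 0, 0.034, 0], [-269.3, 18.9, -20.3, 0, 0, 0.034, 0], [-269.3, 18.9, -20.3, 0, 0, 0.034, 0], [-269.3, 18.9, -20.3, 0, 0, 0.034, 0], [-269.3, 18.9, -20.3, 0, 0, 0.034, 0]]]'

```text
clock: 2.4
eef_pos: [525.2, -189.9, 340.1]
orientation: [-180.0, -0.0, 83.0]
force: [0.1, 0.9, 0.4]
gripper_width: 0.1
grasp_force: 0.0
```

```bash
python3 - <<'E'
from h import *
np.set_printoptions(precision=1,suppress=True)
for nm,uv,z in [('mark',(324.5,118.5),73),('nearL',(196,153),72),('nearR',(405,152),72),('crossL',(299,119),73),('crossR',(349,118.5),73),('crossT',(323.5,92),75),('crossB',(325,144),72),('leftedge top',(174,0),82),('redge top',(413,0),82)]: print(nm,ray('w1',uv,z))
c=snap('wrist','w2'); c.pop('pixels'); print(c); CAM['w2']=c; pickle.dump(CAM,open('cam.pkl','wb'))
E
```

```text
mark [537.3 158.8  73. ]
nearL [395.1 136.   72. ]
nearR [621.  116.5  72. ]
crossL [510.5 160.8  73. ]
crossR [562.9 156.5  73. ]
crossT [538.6 184.7  75. ]
crossB [535.4 132.7  72. ]
leftedge top [406.1 277.1  82. ]
redge top [629.7 256.7  82. ]
{'vertical_fov': 68.4478223286172, 'cx': 324.8882967889076, 'cy': 231.91369871240448, 'xyz': array([ 534.4, -114.3,  483.4]), 'orientation': array([-17.1,   0. ,  -7. ])}
```

View pics/w2.png

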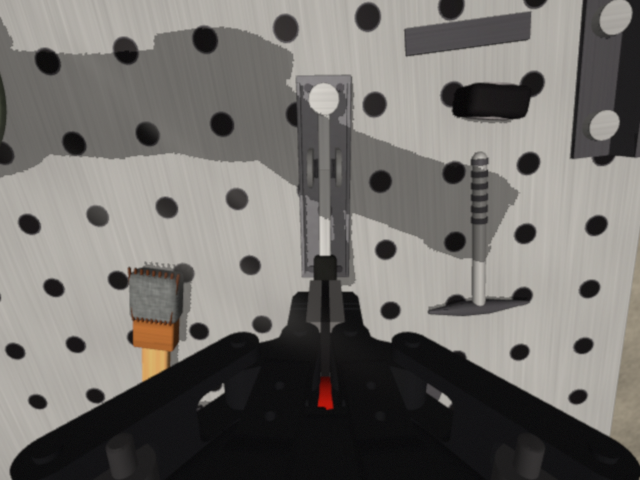

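```bash
python3 - <<'E'
from h import *
np.set_printoptions(precision=1,suppress=True)
for nm,uv,z in [('saddle',(323.5,98.5),50),('fL',(297,76),19),('fR',(351,75.5),19),('rL',(303,276),5),('rR',(350,277),5),('cheekL',(310,166),60),('cheekR',(339,166),60),('handle',(325,266),98),('handlefront',(325,256),99)]: print(nm,ray('w2',uv,z))
E
```

```text
saddle [535.8 -87.2  50. ]
fL [507.2 -55.9  19. ]
fR [572.3 -63.4  19. ]
rL [ 475.6 -324.2    5. ]
rR [ 544.2 -334.3    5. ]
cheekL [ 510.6 -160.4   60. ]
cheekR [ 544.8 -164.6   60. ]
handle [ 514.5 -273.9   98. ]
handlefront [ 516.1 -261.    99. ]
```

Jack origin is about (527.4,-166) with yaw 83.6°, and base length, heights and sizes agree. Now I'll try the handle.

>>> drive_tool --steps '[[[-116, 0.8, 215, 0, 0, -0.01, 0], [-116, 0.8, 215, 0, 0, -0.01, 0], [-116, 0.8, 215, 0, 0, -0.01, 0], [-116, 0.8, 215, 0, 0, -0.01, 0], [-116, 0.8, 228, 0, 0, -0.01, 0], [-117, 0.8, 240, 0, 0, -0.01, 0], [-119, 0.8, 252, 0, 0, -0.01, 0], [-120.5, 0.8, 263, 0, 0, -0.01, 0], [-121.5, 0.8, 273, 0, 0, -0.01, 0], [-122, 0.8, 280, 0, 0, -0.01, 0], [-122, 0.8, 283, 0, 0, -0.01, 0], [-122, 0.8, 284, 0, 0, -0.01, 0]]]'

```text
clock: 3.95
eef_pos: [511.7, -311.0, 56.4]
orientation: [180.0, 0.0, 83.6]
force: [2.5, -1.5, 3.9]
gripper_width: 0.1
grasp_force: 2.3
```

>>> drive_tool --steps '[[[0, 0, 1.5, 0, 0, 0, 0], [0, 0, 2.5, 0, 0, 0, 0], [0, 0, 3.2, 0, 0, 0, 0], [0, 0, 3.2, 0, 0, 0, 0]]]'

```text
clock: 4.45
eef_pos: [511.7, -311.1, 53.5]
orientation: [180.0, 0.0, 83.6]
force: [1.8, -1.5, 10.6]
gripper_width: 0.4
grasp_force: 4.9
```

>>> drive_tool --steps '[[[2, 0, -15, 0, 0, 0, 0], [5, 0, -35, 0, 0, 0, 0], [6, 0, -60, 0, 0, 0, 0], [6, 0, -120, 0, 0, 0, 60], [6, 0, -180, 0, 0, 0, 85], [6, 0, -200, 0, 0, 0, 85], [6, 0, -200, 0, 0, 0, 85]]]'

```text
clock: 5.32
eef_pos: [512.4, -304.7, 255.4]
orientation: [179.9, 0.0, 83.7]
force: [1.1, 1.0, -0.3]
gripper_width: 72.1
grasp_force: 0.0
```

```bash
python3 - <<'E'
from h import *
np.set_printoptions(precision=1,suppress=True)
c=snap('wrist','w3'); c.pop('pixels'); print(c,robot.read_state()['eef_pos']); CAM['w3']=c; pickle.dump(CAM,open('cam.pkl','wb'))
o=np.array([527.4,-166,0]);d=np.array([.1115,.9938,0])
print(proj('w3',[o+79*d+[0,0,50],o+[0,0,74]]))
E
```

```text
{'vertical_fov': 68.4478223286172, 'cx': 324.8882967889076, 'cy': 231.91369871240448, 'xyz': array([ 520.4, -228.9,  398.6]), 'orientation': array([-17.1,  -0.1,  -6.4])} [ 512.  -304.4  253.9]
[[324.  -57.3]
 [324.   43. ]]
```

View pics/w3.png

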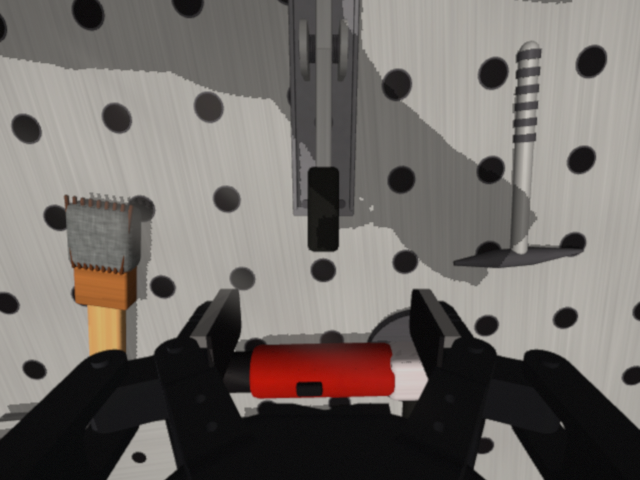

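The handle has sprung back: rubber is at (323,168..250), and the cheeks straddle (322.5,46) as predicted, so the jack has not moved. Now grasp it.

>>> drive_tool --steps '[[[62, 0, 60, 0, 0, 0, 85], [125, -0.4, 110, 0, 0, 0, 85], [139.5, -0.6, 140, 0, 0, 0, 85], [139.5, -0.6, 170, 0, 0, 0, 85], [139.5, -0.6, 200, 0, 0, 0, 85], [139.5, -0.6, 220, 0, 0, 0, 85], [139.5, -0.6, 223.5, 0, 0, 0, 85], [139.5, -0.6, 223.5, 0, 0, 0, 40], [139.5, -0.6, 223.5, 0, 0, 0, 30], [139.5, -0.6, 223.5, 0, 0, 0, 30], [139.5, -0.6, 223.5, 0, 0, 0, 30], [139.5, -0.6, 223.5, 0, 0, 0, 30]]]'

```text
clock: 6.88
eef_pos: [527.2, -166.3, 30.4]
orientation: [180.0, -0.0, 83.6]
force: [-3.4, 1.1, 7.5]
gripper_width: 39.5
grasp_force: 61.2
```

>>> drive_tool --steps '[[[0, 0, -10, 0, 0, 0, 30], [0, 0, -30, 0, 0, 0, 30], [30, -3, -32, 0, 0, -0.005, 30], [70, -8, -32, 0, 0, -0.015, 30], [110, -13, -32, 0, 0, -0.025, 30], [145, -18, -32, 0, 0, -0.03, 30], [160, -21, -32, 0, 0, -0.03, 30], [165, -21.3, -32, 0, 0, -0.03, 30], [165, -21.3, -20, 0, 0, -0.03, 30], [165, -21.3, -8, 0, 0, -0.03, 30], [165, -21.3, -5, 0, 0, -0.03, 30], [165, -21.3, -5, 0, 0, -0.03, 30]]]'

```text
clock: 8.38
eef_pos: [524.0, -0.6, 34.2]
orientation: [-180.0, 0.0, 85.3]
force: [0.3, 0.4, -8.3]
gripper_width: 39.6
grasp_force: 62.2
```

```bash
python3 - <<'E'
from h import *
np.set_printoptions(precision=1,suppress=True)
c=snap('wrist','w4'); c.pop('pixels'); s=robot.read_state(); print(c,s['eef_pos'],s['orientation'],s['force'],s['grasp_force']); CAM['w4']=c; pickle.dump(CAM,open('cam.pkl','wb'))
t=s['eef_pos'];d=np.array([.082,.9966,0])
print(proj('w4',[[t[0]+79*.082,t[1]+79*.9966,55],[537.3,158.8,73]]))
E
```

```text
{'vertical_fov': 68.4478223286172, 'cx': 324.8882967889076, 'cy': 231.91369871240448, 'xyz': array([530.2,  75.4, 177.5]), 'orientation': array([-17.2,   0.1,  -4.7])} [524.2  -0.4  34.5] [-180.     0.    85.3] [ 0.1  0.1 -8.1] 62.18313306570053
[[ 325.9  113.6]
 [ 326.1 -288.2]]
```

View pics/w4.png

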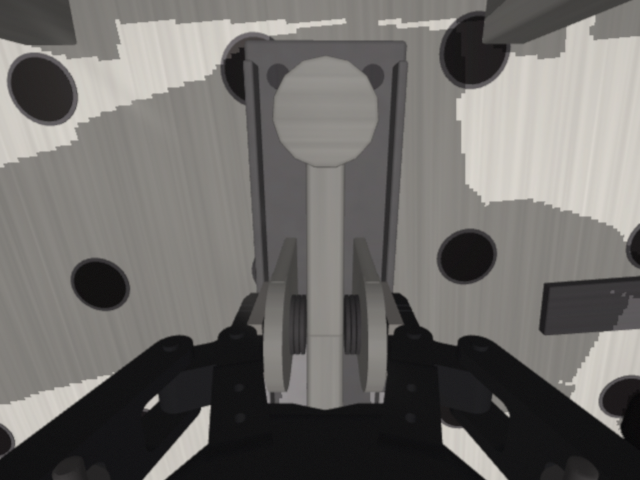

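The saddle appears at (326,112), against a predicted (326,114), so the jack is held as expected and lined up between the blocks. Sliding in.

>>> drive_tool --steps '[[[10, 0, 0, 0, 0, 0, 30], [25, 0, 0, 0, 0, 0, 30], [40, 0.1, 0, 0, 0, 0, 30], [55, 0.1, 0, 0, 0, 0, 30], [68, 0.2, 0, 0, 0, 0, 30], [77, 0.2, 0, 0, 0, 0, 30], [80, 0.2, 0, 0, 0, 0, 30], [80, 0.2, 0, 0, 0, 0, 30], [80, 0.2, 2, 0, 0, 0, 30], [80, 0.2, 3.5, 0, 0, 0, 30], [80, 0.2, 4.5, 0, 0, 0, 30], [80, 0.2, 4.7, 0, 0, 0, 30]]]'

```text
clock: 9.93
eef_pos: [530.8, 79.5, 30.4]
orientation: [-180.0, -0.0, 85.3]
force: [-6.7, -1.2, 12.3]
gripper_width: 39.6
grasp_force: 64.4
```

>>> drive_tool --steps '[[[0, 0, 0, 0, 0, 0, 60], [0, 0, 0, 0, 0, 0, 85], [0, 0, 0, 0, 0, 0, 85], [0, 0, 0, 0, 0, 0, 85], [0, 0, -15, 0, 0, 0, 85], [0, 0, -50, 0, 0, 0, 85], [0, 0, -110, 0, 0, 0, 85], [-40, 0, -170, 0, 0, 0, 40], [-80, 0, -215, 0, 0, 0, 0], [-110, 0, -220, 0, 0, 0, 0], [-110, 0, -220, 0, 0, 0, 0], [-110, 0, -220, 0, 0, 0, 0]]]'

```text
clock: 11.42
eef_pos: [521.8, -29.3, 250.1]
orientation: [-180.0, -0.0, 85.4]
force: [0.2, 0.1, 0.8]
gripper_width: -0.1
grasp_force: 0.0
```

```bash
python3 - <<'E'
from h import *
np.set_printoptions(precision=1,suppress=True)
c=snap('wrist','w5'); c.pop('pixels'); s=robot.read_state(); print(s['eef_pos'],s['orientation'],s['force']); CAM['w5']=c; pickle.dump(CAM,open('cam.pkl','wb'))
o=np.array([530.8,79.5,0]);d=np.array([.082,.9966,0]);y=np.array([-.9966,.082,0])
print(proj('w5',[o+[0,0,74],[537.3,158.8,73],o-139*d+[0,0,101],o-165*d+35*y,o-165*d-35*y,o-102*d+[0,0,87]]))
E
```

```text
[521.8 -29.  249.8] [-180.    -0.    85.4] [ 0.5  1.1 -0.3]
[[325.3  82. ]
 [325.4 -28.9]
 [325.2 249.2]
 [295.4 240.7]
 [354.9 240.7]
 [325.2 204.6]]
```

View pics/w5.png

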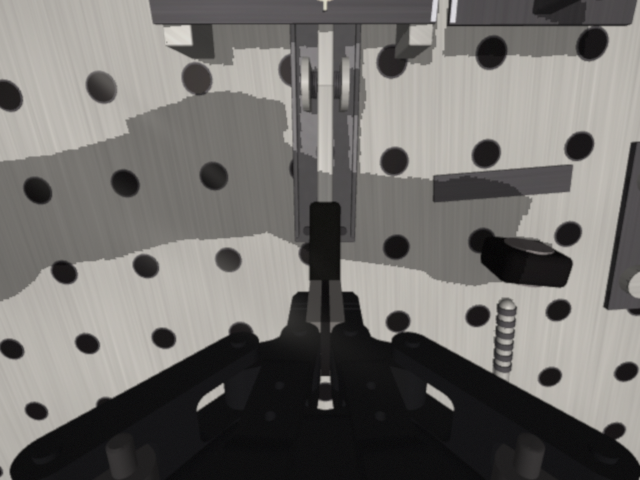

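The handle is up, and the jack rear edge at row 241 matches the prediction. The mark's stem at x=324.5 is on the jack's axis. Now I'll press the handle.

>>> drive_tool --steps '[[[-31, 0, 60, 0, 0, 0, 0], [-31, 0, 115, 0, 0, 0, 0], [-31, 0, 140, 0, 0, 0, 0], [-31.5, 0, 150, 0, 0, 0, 0], [-32.5, 0, 158, 0, 0, 0, 0], [-33.5, 0, 166, 0, 0, 0, 0], [-34.5, 0, 173, 0, 0, 0, 0], [-35.5, 0, 180, 0, 0, 0, 0], [-36, 0, 185, 0, 0, 0, 0], [-36.5, 0, 189, 0, 0, 0, 0], [-37, 0, 192, 0, 0, 0, 0], [-37, 0, 194, 0, 0, 0, 0]]]'

```text
clock: 12.98
eef_pos: [519.5, -67.1, 56.6]
orientation: [179.9, 0.0, 85.3]
force: [-2.8, -2.4, 10.4]
gripper_width: -0.2
grasp_force: 5.0
```

>>> drive_tool --steps '[[[0, 0, 1, 0, 0, 0, 0], [0, 0, 2, 0, 0, 0, 0], [0, 0, 2.8, 0, 0, 0, 0], [0, 0, 2.8, 0, 0, 0, 0], [0, 0, 2.8, 0, 0, 0, 0]]]'

```text
clock: 13.6
eef_pos: [519.5, -67.2, 53.9]
orientation: [179.9, 0.0, 85.3]
force: [-3.6, -3.2, 11.9]
gripper_width: -0.1
grasp_force: 5.6
```

```bash
python3 - <<'E'
from h import *
np.set_printoptions(precision=1,suppress=True)
s=robot.read_state(); print(s['eef_pos'],s['force'])
c=snap('scene','s6');d=snap('side','d6')
q=lambda i,x,y:cv2.resize(i[y:y+120,x:x+160,::-1],(400,300),interpolation=cv2.INTER_CUBIC)
a=cv2.imread('pics/scene0.png')[:,:,::-1];b=cv2.imread('pics/side0.png')[:,:,::-1]
cv2.imwrite('pics/z6.png',np.vstack([np.hstack([q(c['pixels'],285,130),q(a,285,130)]),np.hstack([q(d['pixels'],185,160),q(b,185,160)])]))
E
```

```text
[519.5 -67.2  53.9] [-3.6 -3.2 11.9]
```

View pics/z6.png

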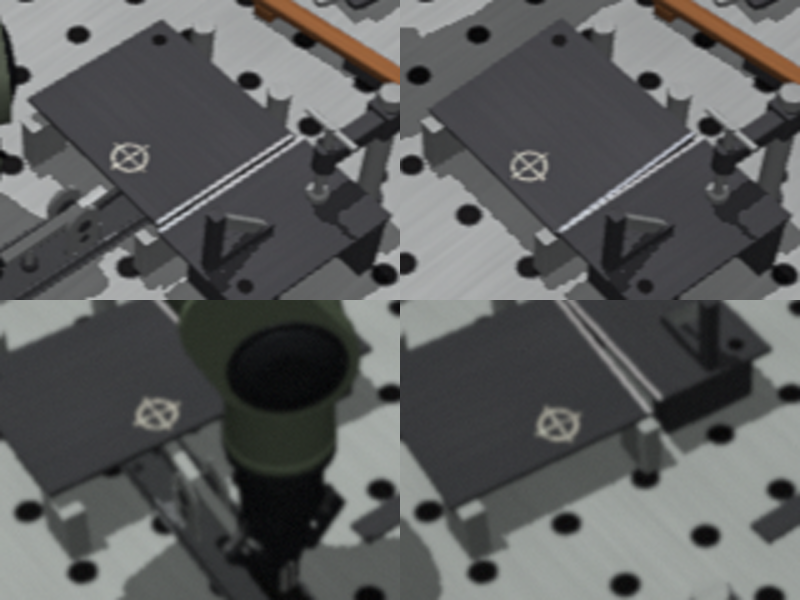

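Top row: the mark has moved up, the seam bands are parallel and flush, and the far edge is unchanged. I'll add a small extra push to seat the handle on its stop.

>>> drive_tool --steps '[[[0, 0, 0.5, 0, 0, 0, 0], [0, 0, 0.8, 0, 0, 0, 0], [0, 0, 0.8, 0, 0, 0, 0], [0, 0, 0.8, 0, 0, 0, 0]]]'

```text
clock: 14.2
eef_pos: [519.5, -67.2, 53.3]
orientation: [179.9, 0.0, 85.3]
force: [-4.9, -2.7, 14.9]
gripper_width: -0.1
grasp_force: 7.6
```

```bash
python3 -c "
from h import *
print(job.close_job())"
```

```text
the job is handed in; nothing more can be done
None
```

I tried the jack, stood it under the lift mark, and handed the job in at about 14 s with the handle held on its stop at about 15 N. In the last pictures the loose plate looked flush with the clamped plate and its far edge unmoved; I have not seen the verdict.

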